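# Load a sample jar into the dark cell with one turn of the handwheel

### The job

Stand the grey-lidded sample jar in the nest of the hand-cranked loader, then turn its handwheel clockwise through exactly one revolution, so that the ram pushes the jar into the dark cell and comes home, and let go with the red line on the wheel back at the red pointer. Be gentle with the wheel: guide the grip round the axle without forcing it outward or inward against its sprung pin, do not start it backwards or run on into a second stroke, and leave the other jar and the stopper alone.

Things in the scene. Friction and masses are not known exactly. Their poses are not given: they have to be found in the camera images.
- loader: fixed hand-cranked sample loader, white and aluminium, 275 x 100 mm. Origin on the bench top under the middle of its drive housing (top 50 mm up); x is the push direction: housing with handwheel, open nest, then the dark cell, a white box 72 mm tall with its tunnel mouth at x = 126 mm and back wall at 200 mm. Two rails 52 mm apart, 8 mm above the base plate, run along x from nest into cell.
- nest (a point): centre of the blue ring on the base plate between the rails, where the jar stands before the stroke: 92 mm along x from the loader's origin, 12 mm above the bench. The brass ram face stands 27 mm behind it, the cell's mouth 34 mm in front of it.
- crank_grip (a point): centre of the black upright grip, 22 mm across, 82 to 123 mm above the bench, spinning freely on its pin. It circles the axle at 32 mm radius over the grey wheel (80 mm across, top 77 mm up). The axle's round plate is clamped by hand: the axle lies up to 16 mm off the loader's origin in x and in y and is not tracked. At home the grip lies from the axle away from the nest (-x), give or take 0.75 rad.
- handwheel (a joint): angle of the handwheel, rad, growing clockwise seen from above: 0 at the start, home, with the red line on the rim at the red pointer; 6.283 after exactly one revolution, home again. No stop or detent marks home. Friction holds the wheel where it is left; turning takes about 3.5 to 5 N at the grip.
- pin (a joint): give of the grip's pin in its sprung radial slot in the wheel, m: 0 when nothing pulls on it (grip 32 mm from the axle), positive when forced outward, negative when forced toward the axle, 0.33 mm for each newton. The spring is overstrained beyond 2 mm, that is 6 N, either way.
- ram (a joint): travel of the brass ram along the loader's x, m: 0 with the wheel at home, 0.062 after half a revolution, 0 again after a whole one. Its face covers 4 to 22 mm above the base plate.
- grey_jar (a point): centre (20 mm above the underside) of the sample jar with the grey lid: 49 mm across the lid, 45 mm across the cream body below it, 40 mm tall, 36 to 90 g. It stands in one of three places along the front of the bench, on the far side of the tall disperser from the loader.
- white_jar (a point): centre (20 mm above the underside) of the other sample jar, of the same size, with a white lid. To be left alone.
- stopper_1: red-brown rubber stopper, 34 mm across, 28 mm tall, standing in the same row; origin at the centre of its underside. To be left alone.
Not all that is in view belongs to the job. Leave any green or yellow look-alike of the part that bears grey_jar alone.

How it is judged:
On the way, in this order (a step that is already met when the one before it is completed fails the run):
1. the grey-lidded jar stands upright in the nest between the rails, released, with the wheel still at home (x of grey_jar in the frame of loader between 0.08 and 0.115 m and y of grey_jar in the frame of loader between -0.006 and 0.006 m and height (world z) of grey_jar between 0.028 and 0.036 m and angle between grey_jar's own z axis and vertical below 0.1 rad and contact force between the fingers and jar_2 below 0.1 N and value of joint handwheel below 0.2 rad), for 0.2 s.
2. at half a turn the ram stands fully out with the jar inside the dark cell (value of joint ram above 0.059 m and x of grey_jar in the frame of loader above 0.145 m and height (world z) of grey_jar between 0.028 and 0.036 m), for 0.05 s.
At the end, for the whole second after the job is handed in: The wheel has made one revolution from its start and rests with its red line within 0.1 rad (4 mm at the rim) of the pointer, the ram is home within 3 mm, the grey-lidded jar stands upright on the floor of the dark cell, wholly inside its mouth, and everything is let go (value of joint handwheel between 6.183 and 6.383 rad and velocity of joint handwheel between -0.05 and 0.05 rad/s and value of joint ram below 0.003 m and x of grey_jar in the frame of loader between 0.145 and 0.18 m and y of grey_jar in the frame of loader between -0.008 and 0.008 m and height (world z) of grey_jar between 0.028 and 0.036 m and angle between grey_jar's own z axis and vertical below 0.1 rad); the robot touches nothing.
It fails at once if the wheel is forced: the grip's pin is strained sideways by more than 2 mm (6 N) in or out (value of joint pin above 0.002 m or value of joint pin below -0.002 m).
It fails at once if the wheel runs on into a second stroke (0.3 rad past home) (value of joint handwheel above 6.583 rad).
It fails at once if the wheel is turned backwards out of home by more than 0.2 rad (value of joint handwheel below -0.2 rad).
It fails at once if the white-lidded jar or the stopper is shifted by more than 20 mm (distance of any of white_jar, stopper_1 from where it was at the start of the episode above 0.02 m).
It also fails if it takes over 72 s, if anything falls off the work surface, if the arm or the gripper's body presses on something with over 40 N, if the wrist force passes 120 N, or if a joint passes its speed limit or range.

### The arm

A 7-joint arm with a two-finger parallel gripper is mounted at the origin on a cart in front of the work surface, level with it; the furniture and walls round the work are solid. World frame = base frame: x ahead of the robot, y to its left, z up, the work surface at z = 0. Lengths are in m, angles in rad, forces in N, time in s.
With the tool pointing down it reaches from about 0.425 to 0.95 m from the base axis. Payload 4.7 kg.
Tool frame: the origin (TCP) lies at the very end of the fingers, on their centre line; the grasp point (between the pads) lies 19 mm behind it (robot.grasp_offset is the distance from the TCP to the grasp point, in m); z points along the fingers, y is the line along which they close (so a half turn about z gives the same grasp; the last joint's range is limited). The gripper opens to 87 mm and grips with 3 to 60 N. Pads are 19 mm wide; open, the fingers measure 117 mm over their backs; the gripper's body (75 mm by 190 mm) begins 51 mm behind the grasp point.
Start: joints at [-1.173, 0.469, -0.049, 1.532, 0.024, 1.141, -0.082], TCP at [0.279, 0.614, 0.223] pointing down, gripper open.
Joint ranges: [-2.59, 2.59], [-0.33, 1.99], [-1.39, 1.29], [0.1, 2.45], [-1.04, 4.18], [0.21, 1.99], [-2.66, 2.66]. Speed limits (rad/s): [2.57, 2.57, 3.14, 3.14, 3.14, 3.14, 3.14].

### API

Orientations are given as a 3x3 rotation matrix whose columns are the frame's x, y, z axes.
In Python, from rig import robot, cams, order gives the robot as it stands.
- The arm moves only by the shell command python3 -m creep 'ROWS' [OPENING] [FORCE]. ROWS is JSON, a list of rows, each a list of 4 numbers: the shift along the tool's x, y, z in m, then the turn about the tool's z in rad. A call has 1 to 12 rows; each row shifts and turns the commanded pose from where the row before left it, along the tool's axes as they then stand; what a row does not reach is not made up. A row lasts 1/10 s, in which the tool goes at most 50 mm and 8.59 degrees, less where a joint would pass 70% of its speed; a pose out of reach is approached as far as the arm can. A call is refused whole if a number of a shift passes 0.05 or a number of a turn 0.15, either way. A call with a gripper value outside its range is refused whole. OPENING is the closure, from 0 (fully open) to 1 (shut), set as the call begins (- or left out, the last holds). The fingers move at their own pace and stop on an object; FORCE is the grip in N (left out, the last holds). Time passes only in rows, so rows that do not move let the fingers close. It gives the time, the measured TCP pose, the force, the opening and the grip force at its end, in the units of the state.
- robot.sense(): the state, without advancing time (a new reading comes with each control period).
- cams.get_image(name): name is "scene" or "top" or "wrist"; returns the picture (384x512x3 uint8, red, green, blue); there is no depth.
- cams.calibration(name): a dict with "intrinsics" (3x3 intrinsics, pixels), "extrinsics" (4x4, takes a point from camera to world coordinates). Camera axes: x right, y down, z forward; pixel columns grow to the right and rows downward; lengths in m; the calibration is good to about 2 mm. The wrist camera is an equidistant fisheye: a pixel r from the principal point sees the ray r / f radians off the axis. A picture is of the moment at which its call begins: read the wrist's pose just before it. calibration takes no time and is no camera call; for the wrist camera it gives the pose at the moment of the call.
- order.close_job(): hands the job in; it is judged then, once.
Trained networks look in the newest picture that a camera, given by its name, has taken for a name from the list of things; names that differ only in an ending like _2 or _b are one class to them, and where a whole thing is asked for, a point or a joint stands for the part that bears it (a point fixed in the world has none). Each returns a list of dicts, best first, with "score" (0 to 1); they miss things now and then, are a little off and sometimes report something else, mostly with a low value. They report only what shows in the picture. A call takes as long as a camera call. They do not tell look-alikes from the thing itself.
- cams.find_in(camera, thing): "box" ([left, top, width, height] in pixels, round what is visible of it).
- cams.place_of(camera, thing): "at" ([column, row] in pixels: a listed point, or the origin of a listed thing).
The state is a dict: "time": time; "joint_positions": joint angles; "joint_vel": joint speeds; "tau": joint torques, N m; "eef_pos": TCP position; "eef_rot": TCP orientation; "contact_force": force on the tool from outside, world axes, zero at the start; "wrist_torque": the same for the moment, N m; "grip_width": finger opening in m; "grasp_force": force on a finger pad.
Only numpy, scipy, OpenCV 4.12 (cv2) and the standard library are available. Lean on these libraries where they do the work, as an engineer would, in place of code of your own. Each camera call takes 0.05 s, during which the arm holds its last target. There are 200 camera calls.

## Working session

There is one attempt and no reset: what is moved stays moved. The work goes in short steps, Python scripts to look and compute and a shell command to move; the robot and the scene stay as the last step left them, time stands still between calls to the robot, and variables do not carry over. Pictures are saved under pics/ and viewed, at most 10 in all, crops included, and the job is handed in when it is done.

```bash
mkdir -p pics; ls; cat > h.py <<'E'
import numpy as np, cv2
from rig import robot, cams, order
def shot(n,f=None):
    im=cams.get_image(n)
    if f: cv2.imwrite('pics/'+f,cv2.cvtColor(im,cv2.COLOR_RGB2BGR))
    return im
def ray(n,uv,c=None):
    c=c or cams.calibration(n);K=np.array(c['intrinsics']);T=np.array(c['extrinsics'])
    x=(uv[0]-K[0,2])/K[0,0];y=(uv[1]-K[1,2])/K[1,1]
    if n=='wrist':
        r=np.hypot(x,y);s=np.sin(r)/r if r>1e-9 else 1;d=np.array([x*s,y*s,np.cos(r)])
    else: d=np.array([x,y,1.])
    return T[:3,3],T[:3,:3]@d
def onz(n,uv,z,c=None):
    o,d=ray(n,uv,c);return o+d*(z-o[2])/d[2]
def proj(n,p,c=None):
    c=c or cams.calibration(n);K=np.array(c['intrinsics']);T=np.array(c['extrinsics'])
    q=T[:3,:3].T@(np.array(p)-T[:3,3])
    if n=='wrist':
        r=np.hypot(q[0],q[1]);t=np.arctan2(r,q[2]);q=np.array([q[0]/r*t,q[1]/r*t,1])
    else:q=q/q[2]
    return K[:2,:2]@q[:2]+K[:2,2]
E
python3 - <<'E'
from h import *
np.set_printoptions(precision=3,suppress=True)
for n in('scene','top'):
    shot(n,n+'0.png');c=cams.calibration(n);print(n,c)
    for t,z in(('loader',0),('nest',.012),('crank_grip',.10),('grey_jar',.02),('white_jar',.02),('stopper_1',0)):
        for d in cams.place_of(n,t)[:3]: print(t,d['score'],np.round(d['at'],1),onz(n,d['at'],z,c))
s=robot.sense();print(s['eef_pos'],s['eef_rot'],s['time'])
E
python3 -c "
import cv2,numpy as np
a=cv2.imread('pics/scene0.png');b=cv2.imread('pics/top0.png')
cv2.imwrite('pics/both.png',np.hstack([a,b])[:, :])
print(a.shape)"
```

```text
pics
scene {'intrinsics': array([[488.786,   0.   , 262.129],
       [  0.   , 488.786, 196.06 ],
       [  0.   ,   0.   ,   1.   ]]), 'extrinsics': array([[ 0.878, -0.25 ,  0.408, -0.011],
       [-0.479, -0.469,  0.742, -0.986],
       [ 0.006, -0.847, -0.531,  0.861],
       [ 0.   ,  0.   ,  0.   ,  1.   ]])}
loader 0.6 [201.4 186.4] [0.497 0.368 0.   ]
nest 0.88 [225.3 170.9] [0.607 0.409 0.012]
crank_grip 0.7 [205.8 185.3] [0.453 0.21  0.1  ]
crank_grip 0.64 [199.3 159.7] [0.499 0.374 0.1  ]
grey_jar 0.91 [374.2 287.7] [ 0.676 -0.322  0.02 ]
grey_jar 0.82 [307.6 285.2] [ 0.535 -0.235  0.02 ]
grey_jar 0.66 [265.1 274.7] [ 0.46 -0.15  0.02]
white_jar 0.72 [290.3 313. ] [ 0.447 -0.296  0.02 ]
stopper_1 0.58 [242.4 255.4] [ 0.454 -0.03   0.   ]
top {'intrinsics': array([[460.87 ,   0.   , 256.182],
       [  0.   , 460.87 , 202.185],
       [  0.   ,   0.   ,   1.   ]]), 'extrinsics': array([[ 0.013, -0.981,  0.192,  0.307],
       [-1.   , -0.01 ,  0.018,  0.036],
       [-0.015, -0.192, -0.981,  1.41 ],
       [ 0.   ,  0.   ,  0.   ,  1.   ]])}
loader 0.6 [158.6 228.2] [0.498 0.363 0.   ]
nest 0.79 [152.9 194.5] [0.602 0.383 0.012]
crank_grip 0.5 [150.9 194.9] [0.582 0.367 0.1  ]
crank_grip 0.42 [149.8 230.9] [0.476 0.364 0.1  ]
grey_jar 0.79 [354.8 218.4] [ 0.532 -0.24   0.02 ]
grey_jar 0.74 [380.3 172.3] [ 0.677 -0.322  0.02 ]
grey_jar 0.71 [327.2 240.7] [ 0.463 -0.155  0.02 ]
white_jar 0.66 [379.2 246.6] [ 0.447 -0.31   0.02 ]
stopper_1 0.47 [283.3 247.2] [ 0.443 -0.023  0.   ]
[0.279 0.614 0.223] [[-0.91   0.414  0.   ]
 [ 0.414  0.91   0.   ]
 [ 0.     0.    -1.   ]] 0.7
(384, 512, 3)
```

View pics/scene0.png

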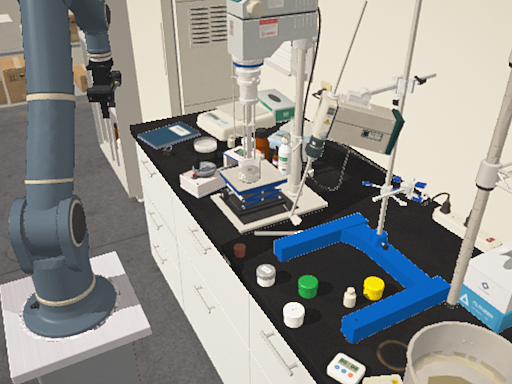

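View pics/top0.png

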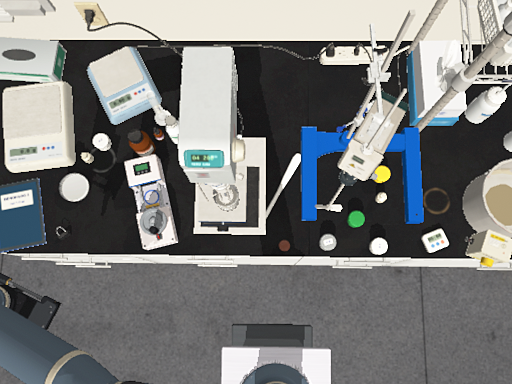

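Scene: grey jar at (265,275), green look-alike (308,286), yellow look-alike (374,288), white jar (293,314), small white vial (349,297), stopper (240,250). I choose the grey lid: scene (265,275), top (328,241). The loader is at top (155,200). Next is a close crop of both.

```bash
python3 - <<'E'
import cv2,numpy as np
from h import *
t=cv2.imread('pics/top0.png');s=cv2.imread('pics/scene0.png')
r=lambda i,w,h:cv2.resize(i,(w,h),interpolation=cv2.INTER_CUBIC)
A=r(t[145:265,115:190],375,600)
B=r(t[190:265,265:405],425,228); C=r(s[225:335,225:395],425,275)
out=np.zeros((600,800,3),np.uint8);out[:,:375]=A;out[:228,375:]=B;out[228:503,375:]=C
cv2.imwrite('pics/crop1.png',out)
for uv,z in (((210,180),.4),((210,180),.3),((230,235),0),((345,180),.3)): print(onz('top',uv,z).round(3))
print(proj('scene',[.55,.2,.35]),proj('scene',[.6,.2,.1]))
E
```

```text
[0.555 0.159 0.4  ]
[0.579 0.172 0.3  ]
[0.479 0.141 0.   ]
[ 0.582 -0.163  0.3  ]
[234.22657788 102.66155719] [250.52433559 175.48857739]
```

View pics/crop1.png

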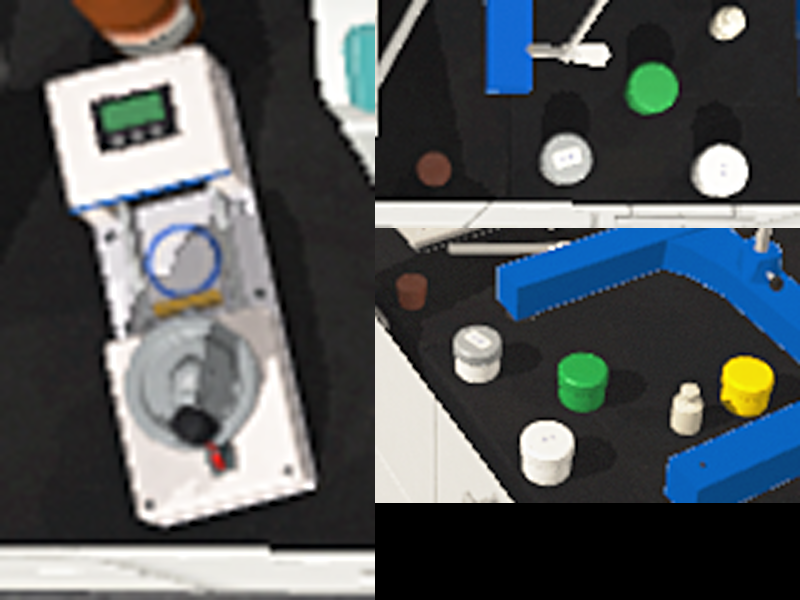

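Top crop: the labelled grey lid is at top (328,241). Green, yellow and white are distinct. The loader's yaw is about 0.2 rad, the nest ring is at (151.6,197.4), the grip at (153.6,230) and the red pointer at (158.6,236). I'll go above the loader, aligned with it, and look with the wrist camera.

```bash
python3 -m creep '[[-0.036,-0.018,-0.012,0],[-0.036,-0.018,-0.012,0],[-0.036,-0.018,-0.012,0],[-0.036,-0.018,-0.012,0],[-0.036,-0.018,-0.012,0],[-0.036,-0.018,-0.012,0],[-0.036,-0.018,-0.012,0],[0,0,0,-0.13],[0,0,0,-0.13],[0,0,0,-0.13],[0,0,0,-0.13],[0,0,0,-0.12]]' 0
python3 - <<'E'
from h import *
np.set_printoptions(precision=4,suppress=True)
s=robot.sense();print(s['eef_pos'],s['eef_rot'],s['time'],s['joint_positions'])
c=cams.calibration('wrist');shot('wrist','w1.png');print(c)
for t,z in(('loader',0),('nest',.012),('crank_grip',.1025)):
    for d in cams.place_of('wrist',t)[:2]: print(t,d['score'],np.round(d['at'],1),onz('wrist',d['at'],z,c))
i=cv2.imread('pics/w1.png');cv2.imwrite('pics/w1b.png',cv2.resize(i,(800,600),interpolation=cv2.INTER_CUBIC))
E
```

```text
time: 1.9
eef_pos: [0.4566, 0.3954, 0.3067]
eef_rot: [[-0.976, -0.217, 0.0], [-0.217, 0.976, 0.0], [-0.0, 0.0, -1.0]]
contact_force: [-0.0, 0.1, 0.7]
grip_width: 0.0871
grasp_force: 0.0
[0.4566 0.3954 0.3067] [[-0.9763 -0.2165  0.0002]
 [-0.2165  0.9763  0.0002]
 [-0.0002  0.0002 -1.    ]] 1.9 [-0.7357  0.2939 -0.0617  1.5964  0.0187  1.2515  0.9884]
{'intrinsics': array([[297.3186,   0.    , 260.3328],
       [  0.    , 297.3186, 194.4962],
       [  0.    ,   0.    ,   1.    ]]), 'extrinsics': array([[-0.2169,  0.9466,  0.2384,  0.3915],
       [ 0.9762,  0.2104,  0.0529,  0.38  ],
       [-0.    ,  0.2442, -0.9697,  0.4686],
       [ 0.    ,  0.    ,  0.    ,  1.    ]])}
loader 0.64 [236.3 185.7] [0.5008 0.3645 0.    ]
nest 0.9 [242.1 241.8] [0.5897 0.3929 0.012 ]
nest 0.68 [238.3 188.8] [0.5022 0.369  0.012 ]
crank_grip 0.75 [221.3 184.4] [0.4793 0.3489 0.1025]
```

View pics/w1b.png

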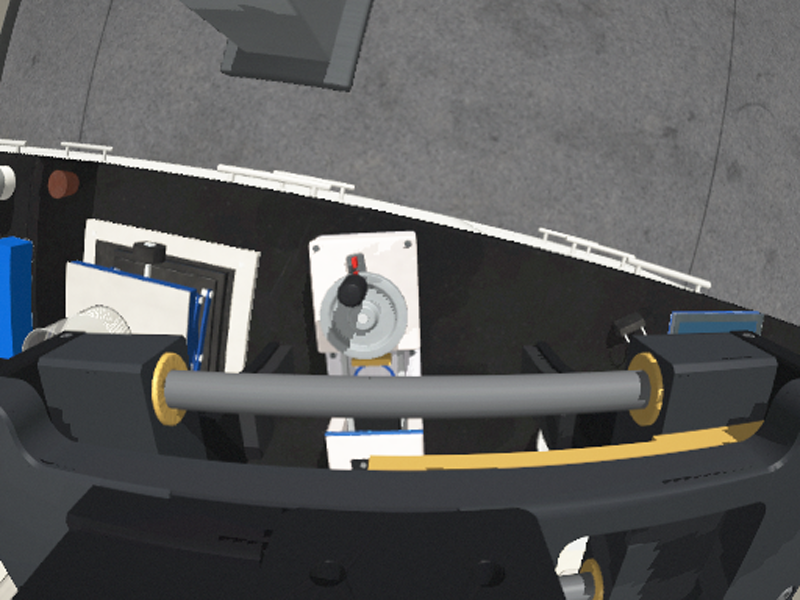

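Wrist view (display pixels, ×1.5625): wheel hub (363,319), grip top (352,291), red mark (353,262), housing corners (310,241), (415,233), (318,350) and (420,346), ring behind the gripper bar at (375,368). Next I'll compute positions from these.

```bash
python3 - <<'E'
from h import *
np.set_printoptions(precision=4,suppress=True)
c=cams.calibration('wrist')
k=1.5625
P=lambda u,v,z:onz('wrist',(u/k,v/k),z,c)[:2]
for n,u,v,z in(('A nr-right',310,241,.05),('B nr-left',415,233,.05),('C far-right',318,350,.05),('D far-left',420,346,.05),('hub',363,319,.08),('wheelL',407,313,.075),('wheelR',319,313,.075),('griptop',352,290,.123),('red',353,262,.077)):print(n,P(u,v,z))
# wheel outline fit: grey pixels by segmentation, rectify plane z=.077 to metric map
im=cv2.imread('pics/w1.png')
x0,y0,s=.40,.30,.00025
H=np.zeros((480,600,2),np.float32)
for i in range(480):
    for j in range(600): H[i,j]=proj('wrist',[x0+s*(479-i)+0.0,y0+s*(599-j),.077],c)
r=cv2.remap(im,H[...,0],H[...,1],cv2.INTER_CUBIC)
cv2.imwrite('pics/rect.png',r)
g=cv2.GaussianBlur(cv2.cvtColor(r,cv2.COLOR_BGR2GRAY),(7,7),2)
h=cv2.HoughCircles(g,cv2.HOUGH_GRADIENT,1,50,param1=60,param2=15,minRadius=145,maxRadius=175)
for q in (h[0][:4] if h is not None else []): print('circ',x0+s*(479-q[1]),y0+s*(599-q[0]),q[2]*s)
E
```

```text
A nr-right [0.4549 0.3033]
B nr-left [0.4285 0.396 ]
C far-right [0.5575 0.3281]
D far-left [0.5323 0.4235]
hub [0.5084 0.3665]
wheelL [0.4963 0.4031]
wheelR [0.5128 0.3267]
griptop [0.4746 0.3554]
red [0.4613 0.3484]
circ 0.505625 0.365875 0.039025005
```

View pics/rect.png

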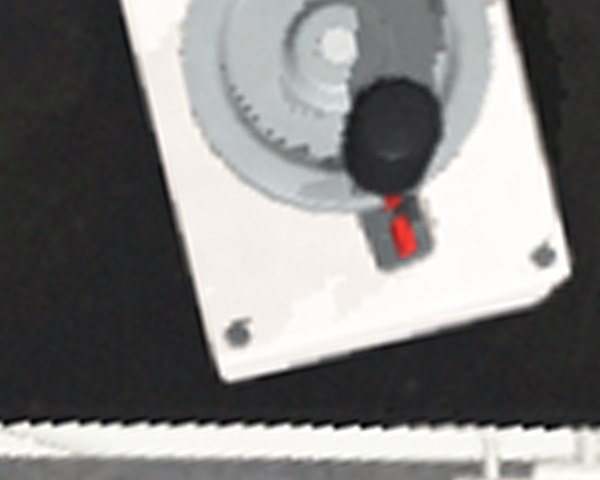

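Rectified view at wheel-top height: axle ≈ (0.506,0.366), grip at radius 0.033 (expected 0.032), and the red line on the pointer. I'll move forward to see the nest and cell clear of the gripper bar, and correct the yaw.

```bash
python3 -m creep '[[-0.03,0,0,-0.037],[-0.03,0,0,0],[-0.02,0,0,0],[0,0,0,0],[0,0,0,0]]'
python3 - <<'E'
from h import *
np.set_printoptions(precision=4,suppress=True)
s=robot.sense();print(s['eef_pos'],s['eef_rot'][:,1])
c=cams.calibration('wrist');im=cv2.cvtColor(shot('wrist','w2.png'),cv2.COLOR_RGB2BGR)
for t,z in(('loader',0),('nest',.012),('crank_grip',.1025)):
    for d in cams.place_of('wrist',t)[:2]: print(t,d['score'],np.round(d['at'],1),onz('wrist',d['at'],z,c))
# loader-aligned rectified maps at heights .012 and .077 ; u forward along yaw
def rect(z,yaw=.255,o=(.4933,.3628),s=.0005):
    I,J=np.mgrid[0:500,0:300]
    X=.2-I*s;Y=.075-J*s
    W=np.stack([o[0]+X*np.cos(yaw)-Y*np.sin(yaw),o[1]+X*np.sin(yaw)+Y*np.cos(yaw),0*X+z],-1)
    K=c['intrinsics'];T=c['extrinsics'];q=(W-T[:3,3])@T[:3,:3]
    r=np.hypot(q[...,0],q[...,1]);t=np.arctan2(r,q[...,2])
    return cv2.remap(im,(K[0,2]+K[0,0]*q[...,0]/r*t).astype(np.float32),(K[1,2]+K[1,1]*q[...,1]/r*t).astype(np.float32),cv2.INTER_CUBIC)
a=rect(.012);b=rect(.05)
for m in(a,b):
    for k in range(0,500,100):cv2.line(m,(0,k),(6,k),(0,255,255),1)
cv2.imwrite('pics/r2.png',np.hstack([a,b]))
h=cv2.cvtColor(a,cv2.COLOR_BGR2HSV)
m=cv2.inRange(h,(100,120,60),(125,255,255))
ys,xs=np.nonzero(m);print(len(xs))
n,l,st,ce=cv2.connectedComponentsWithStats(m)
for i in range(1,n):
    if st[i,4]>30:print(st[i],ce[i])
E
```

```text
time: 2.6
eef_pos: [0.5339, 0.4142, 0.306]
eef_rot: [[-0.969, -0.247, -0.001], [-0.247, 0.969, -0.0], [0.001, -0.0, -1.0]]
contact_force: [-0.6, 0.3, -0.5]
grip_width: 0.0873
grasp_force: 0.0
[0.5339 0.4142 0.306 ] [-0.2465  0.9691 -0.0002]
loader 0.59 [241.8 197.4] [0.5952 0.3976 0.    ]
nest 0.9 [238.1 200.4] [0.5982 0.393  0.012 ]
crank_grip 0.61 [222.9 121.5] [0.4802 0.3523 0.1025]
3081
[  49   80  224   12 1573] [157.4679  85.6192]
[ 104  145   93   90 1508] [150.6532 189.9609]
```

View pics/r2.png

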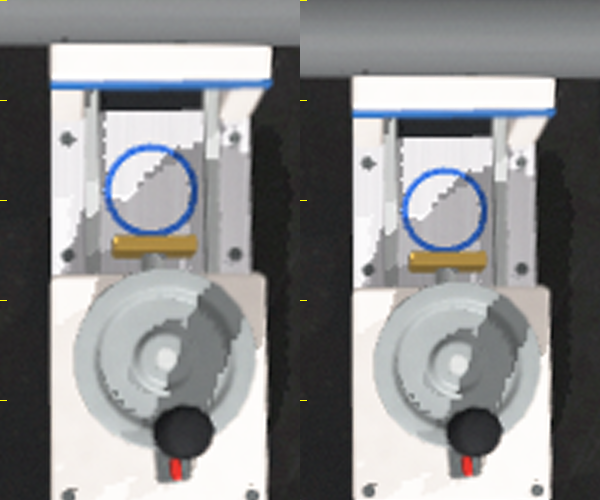

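The ring centre gives a nest at world ≈ (0.595,0.389), and the yaw of 0.255 squares the loader up. Now for the jar, going round the front of the disperser.

```bash
python3 -m creep '[[0.035,0.004,0,0],[0.035,0.004,0,0],[0.035,0.004,0,0],[0.011,-0.044,0,0],[0.011,-0.044,0,0],[0.011,-0.044,0,0],[0.011,-0.044,0,0],[0.011,-0.044,0,0],[0.011,-0.044,0,0],[0.011,-0.044,0,0],[0.011,-0.044,0,0],[0.011,-0.044,0,0]]' | head -2
python3 -m creep '[[0.011,-0.044,0,0],[-0.003,-0.033,0.02,0],[-0.003,-0.033,0.03,0],[-0.003,-0.033,0.03,0],[0,0,0.03,0],[0,0,0,0],[0,0,0,0]]'
python3 - <<'E'
from h import *
np.set_printoptions(precision=4,suppress=True)
s=robot.sense();print(s['eef_pos'],s['joint_positions'])
c=cams.calibration('wrist');shot('wrist','w3.png')
for t,z in(('grey_jar',.02),('white_jar',.02)):
    for d in cams.place_of('wrist',t)[:3]: print(t,d['score'],np.round(d['at'],1),onz('wrist',d['at'],z,c))
    for d in cams.find_in('wrist',t)[:3]: print(t,d['score'],np.round(d['box'],1))
E
```

```text
time: 4.0
eef_pos: [0.431, -0.0099, 0.3071]
time: 4.7
eef_pos: [0.4652, -0.1467, 0.1971]
eef_rot: [[-0.969, -0.248, -0.0], [-0.248, 0.969, 0.001], [-0.0, 0.001, -1.0]]
contact_force: [0.4, -0.9, 0.1]
grip_width: 0.0874
grasp_force: 0.0
[ 0.4652 -0.1467  0.1971] [-0.1244  0.1921  0.3958  2.0146 -0.0911  0.9517  2.1398]
grey_jar 0.63 [177.7 209.6] [ 0.5269 -0.2361  0.02  ]
grey_jar 0.58 [255.5 170.9] [ 0.4574 -0.1553  0.02  ]
grey_jar 0.93 [235.7 152.3  41.6  47.5]
grey_jar 0.66 [151.6 189.2  43.   45.3]
white_jar 0.78 [134.9 136.2] [ 0.4507 -0.3072  0.02  ]
white_jar 0.63 [114.1 117.   43.   37.5]
```

View pics/w3.png

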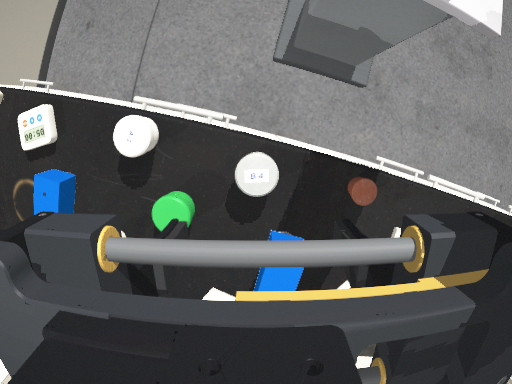

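The lid, labelled "B 4", is centred at (257,174). Green at (173,212) and white at (136,136) are clear of it, and so is the stopper at (362,191).

```bash
python3 - <<'E'
from h import *
np.set_printoptions(precision=4,suppress=True)
s=robot.sense();R=s['eef_rot'];c=cams.calibration('wrist')
im=cv2.cvtColor(cams.get_image('wrist'),cv2.COLOR_RGB2GRAY)
h=cv2.HoughCircles(cv2.GaussianBlur(im,(3,3),0),cv2.HOUGH_GRADIENT,1,20,param1=80,param2=12,minRadius=17,maxRadius=27)
for q in h[0]:
    if abs(q[0]-257)<10 and abs(q[1]-174)<10:print(q, onz('wrist',q[:2],.038,c), onz('wrist',q[:2]-[q[2],0],.038,c)-onz('wrist',q[:2]+[q[2],0],.038,c))
p=onz('wrist',(257,174),.038,c);print(p,R.T@(p-s['eef_pos']))
E
```

```text
[257.5 172.5  21.6] [ 0.4572 -0.1535  0.038 ] [ 0.0118 -0.046   0.    ]
[ 0.4589 -0.1536  0.038 ] [ 0.0091 -0.0046  0.16  ]
```

```bash
python3 -m creep '[[0.002,-0.001,0.035,0],[0.002,-0.001,0.035,0],[0.002,-0.001,0.035,0],[0.002,-0.001,0.035,0],[0,-0.001,0.03,0],[0,0,0.013,0],[0,0,0,0],[0,0,0,0]]' 0
python3 -m creep '[[0,0,0,0],[0,0,0,0],[0,0,0,0],[0,0,0,0],[0,0,0,0],[0,0,0,0],[0,0,0,0],[0,0,0,0]]' 1 15
```

```text
time: 5.8
eef_pos: [0.4598, -0.1544, 0.0145]
eef_rot: [[-0.969, -0.248, 0.002], [-0.248, 0.969, -0.0], [-0.002, -0.001, -1.0]]
contact_force: [-0.4, -0.7, 0.2]
grip_width: 0.0869
grasp_force: 0.0
time: 6.6
eef_pos: [0.4588, -0.1541, 0.0136]
eef_rot: [[-0.969, -0.248, -0.0], [-0.248, 0.969, 0.0], [0.0, 0.0, -1.0]]
contact_force: [0.1, 1.2, 2.2]
grip_width: 0.0485
grasp_force: 15.0
```

```bash
python3 -m creep '[[0,0,-0.015,0],[0,0,-0.03,0],[0,0,-0.04,0],[0,0,-0.04,0],[0,0,-0.04,0],[0,0,-0.04,0],[0.002,0.02,-0.03,0],[0.002,0.03,-0.03,0],[0.002,0.035,-0.02,0],[-0.0095,0.037,0,0],[-0.0095,0.037,0,0],[-0.0095,0.037,0,0]]' 
python3 -m creep '[[-0.0095,0.037,0,0],[-0.0095,0.037,0,0],[-0.0095,0.037,0,0],[-0.0095,0.037,0,0],[-0.0095,0.037,0,0],[-0.0095,0.037,0,0],[-0.0095,0.037,0,0],[-0.0095,0.037,0,0],[-0.0095,0.037,0,0],[-0.01,0.015,0,0],[-0.02,0,0,0],[-0.01,0,0,0]]'
```

```text
time: 7.8
eef_pos: [0.4315, 0.0425, 0.2986]
eef_rot: [[-0.969, -0.247, 0.001], [-0.247, 0.969, 0.0], [-0.001, 0.0, -1.0]]
contact_force: [0.4, 1.2, -1.2]
grip_width: 0.0483
grasp_force: 15.0
time: 9.0
eef_pos: [0.4684, 0.4097, 0.2975]
eef_rot: [[-0.969, -0.248, -0.0], [-0.248, 0.969, -0.001], [0.001, -0.001, -1.0]]
contact_force: [0.4, -1.4, -0.8]
grip_width: 0.0482
grasp_force: 15.0
```

```bash
python3 -m creep '[[-0.02,-0.01,0,0],[-0.03,-0.013,0,0],[-0.03,-0.013,0,0],[-0.03,-0.013,0.01,0],[-0.008,-0.002,0.03,0],[0,0,0.04,0],[0,0,0.04,0],[0,0,0.03,0],[0,0,0,0],[0,0,0,0]]' 
python3 - <<'E'
from h import *
np.set_printoptions(precision=4,suppress=True)
s=robot.sense();R=s['eef_rot'];print(s['eef_pos'],R.T@(np.array([.595,.389,.0256])-s['eef_pos']))
a=shot('wrist');b=shot('top');t=shot('scene')
r=lambda i,w,h:cv2.resize(i,(w,h),interpolation=cv2.INTER_CUBIC)
o=np.zeros((600,800,3),np.uint8);o[:300,:400]=r(a,400,300)
o[:300,400:]=r(b[150:240,100:220],400,300);o[300:,:400]=r(t[130:205,175:275],400,300)
cv2.imwrite('pics/c4.png',o[...,::-1])
E
```

```text
time: 10.0
eef_pos: [0.5948, 0.3888, 0.1489]
eef_rot: [[-0.969, -0.247, -0.0], [-0.247, 0.969, -0.0], [0.0, -0.0, -1.0]]
contact_force: [-0.6, -0.0, -0.3]
grip_width: 0.0486
grasp_force: 15.0
[0.5948 0.3888 0.1489] [-0.0002  0.0002  0.1233]
```

View pics/c4.png

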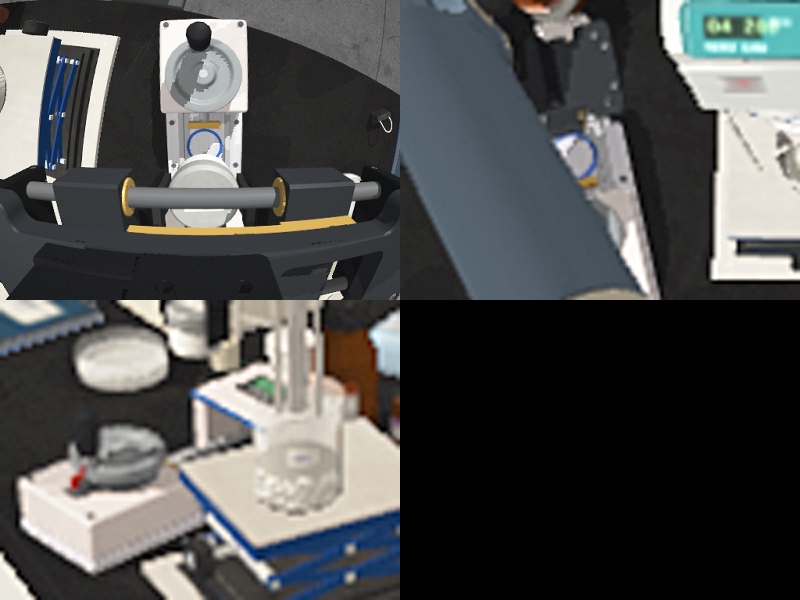

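The wrist crop shows the jar lined up with the ring, seen at (205,143) with the jar at (204,188). Now a second check of the ring and axle from this closer view.

```bash
cat > rc.py <<'E'
from h import *
O=np.array([.595,.389])-.092*np.array([np.cos(.255),np.sin(.255)]);YAW=.255
def rect(im,c,z,s=.0005,o=O,yaw=YAW):
    I,J=np.mgrid[0:500,0:300];X=.2-I*s;Y=.075-J*s
    W=np.stack([o[0]+X*np.cos(yaw)-Y*np.sin(yaw),o[1]+X*np.sin(yaw)+Y*np.cos(yaw),0*X+z],-1)
    K=c['intrinsics'];T=c['extrinsics'];q=(W-T[:3,3])@T[:3,:3]
    r=np.hypot(q[...,0],q[...,1]);t=np.arctan2(r,q[...,2])
    return cv2.remap(im,(K[0,2]+K[0,0]*q[...,0]/r*t).astype(np.float32),(K[1,2]+K[1,1]*q[...,1]/r*t).astype(np.float32),cv2.INTER_CUBIC)
def xy(col,row): return .2-row*.0005,.075-col*.0005   # loader frame
def world(x,y): return O+np.array([x*np.cos(YAW)-y*np.sin(YAW),x*np.sin(YAW)+y*np.cos(YAW)])
def wheel(im,c):
    g=cv2.GaussianBlur(cv2.cvtColor(rect(im,c,.077),cv2.COLOR_BGR2GRAY),(5,5),1)
    h=cv2.HoughCircles(g,cv2.HOUGH_GRADIENT,1,5,param1=60,param2=10,minRadius=74,maxRadius=86)
    for q in h[0][:3]: print('wheel',xy(q[0],q[1]),world(*xy(q[0],q[1])),q[2]*.0005)
E
python3 - <<'E'
from rc import *
np.set_printoptions(precision=4,suppress=True)
c=cams.calibration('wrist');im=shot('wrist')[...,::-1].copy()
a=rect(im,c,.012);m=cv2.inRange(cv2.cvtColor(a,cv2.COLOR_BGR2HSV),(100,120,60),(125,255,255))
n,l,st,ce=cv2.connectedComponentsWithStats(m)
for i in range(1,n):
    if st[i,4]>60:
        print(st[i],xy(st[i][0],st[i][1]),xy(st[i][0]+st[i][2],st[i][1]+st[i][3]))
wheel(im,c)
cv2.imwrite('pics/rr.png',np.hstack([a,rect(im,c,.077),rect(im,c,.123)])[200:])
E
```

```text
[ 104  185   93   78 1242] (np.float64(0.10750000000000001), np.float64(0.022999999999999993)) (np.float64(0.0685), np.float64(-0.023500000000000007))
wheel (np.float32(0.00424999), np.float32(-0.0007499978)) [0.5103 0.3661] 0.0388
wheel (np.float32(0.14074999), np.float32(-0.0007499978)) [0.6424 0.4006] 0.0416
wheel (np.float32(0.13225), np.float32(-0.00025000423)) [0.634  0.3989] 0.038250003
```

View pics/rr.png

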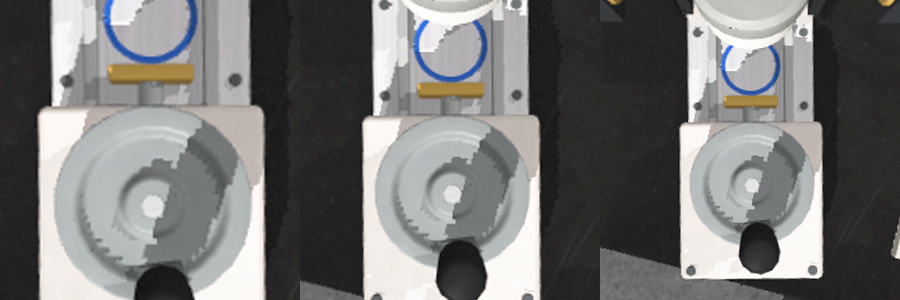

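The ring is at (0.092,0) in the loader frame, so this is exactly on. Lowering.

```bash
python3 -m creep '[[0,0,0.03,0],[0,0,0.03,0],[0,0,0.025,0],[0,0,0.015,0],[0,0,0.01,0],[0,0,0.005,0],[0,0,0.004,0],[0,0,0.002,0],[0,0,0.001,0],[0,0,0,0],[0,0,0,0]]'
```

```text
time: 11.3
eef_pos: [0.5947, 0.3895, 0.027]
eef_rot: [[-0.969, -0.248, 0.001], [-0.248, 0.969, 0.001], [-0.001, 0.0, -1.0]]
contact_force: [-0.9, -0.5, -0.4]
grip_width: 0.0486
grasp_force: 15.0
```

```bash
python3 -m creep '[[0,0,0.001,0],[0,0,0,0],[0,0,0,0]]' | sed -n '2p;4p'
python3 -m creep '[[0,0,0,0],[0,0,0,0],[0,0,0,0],[0,0,0,0],[0,0,0,0],[0,0,0,0]]' 0.2 | tail -5
```

```text
eef_pos: [0.5946, 0.3894, 0.0257]
contact_force: [-0.6, -0.1, 0.5]
eef_pos: [0.5945, 0.3893, 0.0256]
eef_rot: [[-0.969, -0.248, 0.0], [-0.248, 0.969, 0.0], [-0.0, 0.0, -1.0]]
contact_force: [-0.1, 0.5, -0.3]
grip_width: 0.0693
grasp_force: 0.0
```

```bash
python3 -m creep '[[0,0,-0.01,0],[0,0,-0.03,0],[0,0,-0.04,0],[0,0,-0.04,0],[0.01,0,-0.04,0],[0.01,0,-0.02,0],[0,0,0,0],[0,0,0,0],[0,0,0,0]]' | sed -n '1,2p'
python3 - <<'E'
from rc import *
np.set_printoptions(precision=4,suppress=True)
s=robot.sense();c=cams.calibration('wrist');im=shot('wrist','w5.png')[...,::-1].copy();print(c['extrinsics'][:3,3])
wheel(im,c)
for d in cams.place_of('wrist','grey_jar')[:2]: print(d['score'],d['at'],onz('wrist',d['at'],.032,c))
for d in cams.place_of('wrist','crank_grip')[:2]: print(d['score'],d['at'],onz('wrist',d['at'],.1025,c))
A,B=rect(im,c,.077),rect(im,c,.123)
for m in (A,B):
  for k in range(0,500,20):cv2.line(m,(0,k),(3 if k%100 else 8,k),(0,255,255),1)
cv2.imwrite('pics/r5.png',np.hstack([cv2.resize(A[270:470,50:250],(400,400)),cv2.resize(B[270:470,50:250],(400,400))]))
# jar check
cv2.imwrite('pics/r5j.png',rect(im,c,.052))
E
```

```text
time: 13.1
eef_pos: [0.5746, 0.3837, 0.2039]
[0.5103 0.3666 0.366 ]
wheel (np.float32(0.00424999), np.float32(-0.0007499978)) [0.5103 0.3661] 0.03935
wheel (np.float32(0.0057500005), np.float32(0.0022500008)) [0.511  0.3694] 0.042700004
wheel (np.float32(0.0067499876), np.float32(-0.0032500029)) [0.5133 0.3644] 0.042700004
0.86 [260.4, 200.4] [0.5979 0.3886 0.032 ]
0.73 [252.6, 85.1] [0.4803 0.3516 0.1025]
```

View pics/r5.png

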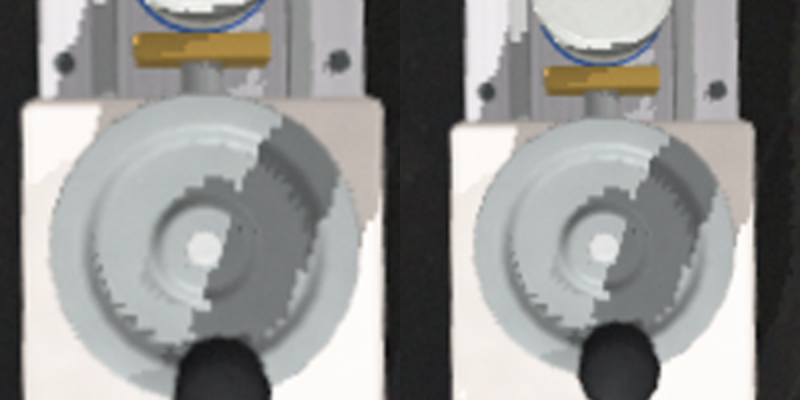

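Wheel view from nearly overhead: the axle is at loader (0.003,-0.001), world ≈ (0.509,0.366), and the jar is in the ring. Picture budget used, so numbers only from here. I'll measure the grip and red-line bearing.

```bash
cat > ang.py <<'E'
from rc import *
def ang(im,c):
    for z,kind in((.077,'red'),(.123,'grip'),(.08,'hub')):
        m=rect(im,c,z,s=.0005);h=cv2.cvtColor(m,cv2.COLOR_BGR2HSV)
        if kind=='red': k=cv2.inRange(h,(0,150,80),(8,255,255))|cv2.inRange(h,(172,150,80),(180,255,255))
        elif kind=='grip': k=(h[...,2]<75).astype(np.uint8)*255
        else: k=((h[...,2]>222)&(h[...,1]<20)).astype(np.uint8)*255
        if kind!='red':
            k=cv2.morphologyEx(k,cv2.MORPH_OPEN,np.ones((3,3),np.uint8))
        n,l,st,ce=cv2.connectedComponentsWithStats(k)
        for i in range(1,n):
            x,y=xy(*ce[i])
            if (kind=='red' and st[i,4]>15) or (kind!='red' and 60<st[i,4]<4000 and abs(y)<.025 and -.06<x<.025):
                a=xy(st[i][0],st[i][1]);b=xy(st[i][0]+st[i][2],st[i][1]+st[i][3])
                print(kind,z,'ctr %.4f %.4f'%(x,y),'x %.4f..%.4f y %.4f..%.4f'%(b[0],a[0],b[1],a[1]),st[i,4])
E
python3 - <<'E'
from ang import *
c=cams.calibration('wrist');ang(cv2.imread('pics/w5.png'),c)
print(c['extrinsics'])
E
```

```text
red 0.077 ctr -0.0463 -0.0066 x -0.0475..-0.0455 y -0.0085..-0.0050 19
grip 0.123 ctr -0.0262 -0.0043 x -0.0375..-0.0155 y -0.0145..0.0050 1417
hub 0.08 ctr 0.0031 -0.0009 x -0.0010..0.0065 y -0.0050..0.0025 181
[[-0.24777865  0.94003618  0.23438796  0.51049355]
 [ 0.96881579  0.24074299  0.05864103  0.36672441]
 [-0.00130257  0.24160875 -0.97037287  0.3658723 ]
 [ 0.          0.          0.          1.        ]]
```

```bash
python3 -m creep '[[0.02,-0.001,0,0],[0.03,-0.002,0,0],[0.03,-0.002,0,0],[0.018,0,0,0],[0,0,0,0],[0,0,0,0],[0,0,0,0]]' 0.4 | sed -n '1,2p;5p'
python3 - <<'E'
from ang import *
s=robot.sense();c=cams.calibration('wrist');im=shot('wrist','w6.png')[...,::-1].copy();ang(im,c);wheel(im,c)
p=s['eef_pos'][:2]-O;print('tcp in loader',p[0]*np.cos(YAW)+p[1]*np.sin(YAW),-p[0]*np.sin(YAW)+p[1]*np.cos(YAW), np.arctan2(-s['eef_rot'][0,1],s['eef_rot'][1,1]))
print('jar',[ (d['score'],d['at'],onz('top',d['at'],.032)) for d in (cams.get_image('top') is not None and cams.place_of('top','grey_jar')[:3])])
E
```

```text
time: 13.95
eef_pos: [0.4825, 0.3553, 0.2053]
grip_width: 0.0524
red 0.077 ctr -0.0384 -0.0057 x -0.0400..-0.0370 y -0.0075..-0.0040 34
red 0.077 ctr -0.0462 -0.0064 x -0.0500..-0.0425 y -0.0090..-0.0045 109
grip 0.123 ctr -0.0327 -0.0047 x -0.0460..-0.0205 y -0.0155..0.0050 1650
hub 0.08 ctr 0.0017 -0.0010 x -0.0020..0.0050 y -0.0050..0.0025 177
wheel (np.float32(-0.0017500073), np.float32(-0.0012499988)) [0.50459687 0.36414241] 0.0377
wheel (np.float32(0.00074999034), np.float32(-0.0017499998)) [0.50714214 0.36428919] 0.03935
wheel (np.float32(0.00074999034), np.float32(-0.0047499985)) [0.50789888 0.3613862 ] 0.0421
tcp in loader -0.025379800864556 -0.004222418635483099 0.24942759503139497
jar [(0.62, [375.7, 172.4], array([ 0.67353732, -0.30525293,  0.032     ])), (0.47, [356.3, 219.2], array([ 0.52729458, -0.24161517,  0.032     ])), (0.46, [151.2, 194.5], array([0.59747543, 0.38358134, 0.032     ]))]
```

The bearing of grip and red line agrees in both views, at 0.117 rad off the loader's -x. Next I'll lower round the grip and close.

```bash
python3 -m creep '[[0.002,-0.001,0.03,0],[0.003,0,0.03,0],[0,0,0.03,0],[0,0,0.02,0],[0,0,0.007,0],[0,0,0,0],[0,0,0,0]]' | sed -n '1,2p;4,5p'
python3 -m creep '[[0,0,0,0],[0,0,0,0],[0,0,0,0],[0,0,0,0],[0,0,0,0],[0,0,0,0],[0,0,0,0]]' 1 20
python3 - <<'E'
from rc import *
s=robot.sense();p=s['eef_pos'][:2]-O;print('tcp in loader',p[0]*np.cos(YAW)+p[1]*np.sin(YAW),-p[0]*np.sin(YAW)+p[1]*np.cos(YAW))
R=s['eef_rot'];print('F tool',R.T@s['contact_force'])
a=-.123+np.arange(73)*2*np.pi/72
P=32*np.c_[np.cos(a),np.sin(a)];d=np.diff(P,axis=0)/1000
for k in range(6): print('['+','.join('[%.4f,%.4f,0,0]'%tuple(q) for q in d[k*12:k*12+12])+']')
E
```

```text
time: 14.8
eef_pos: [0.4776, 0.3536, 0.0895]
contact_force: [0.1, 0.8, 0.3]
grip_width: 0.0522
time: 15.5
eef_pos: [0.4767, 0.3537, 0.0889]
eef_rot: [[-0.969, -0.248, 0.0], [-0.248, 0.969, 0.001], [-0.001, 0.001, -1.0]]
contact_force: [-0.3, 1.8, 1.9]
grip_width: 0.0216
grasp_force: 20.0
tcp in loader -0.03134660213957406 -0.004348240278261384
F tool [-0.17470403  1.77534198 -1.87045363]
[[0.0002,0.0028,0,0],[-0.0000,0.0028,0,0],[-0.0003,0.0028,0,0],[-0.0005,0.0027,0,0],[-0.0007,0.0027,0,0],[-0.0010,0.0026,0,0],[-0.0012,0.0025,0,0],[-0.0014,0.0024,0,0],[-0.0016,0.0023,0,0],[-0.0018,0.0021,0,0],[-0.0020,0.0020,0,0],[-0.0022,0.0018,0,0]]
[[-0.0023,0.0016,0,0],[-0.0024,0.0014,0,0],[-0.0025,0.0012,0,0],[-0.0026,0.0009,0,0],[-0.0027,0.0007,0,0],[-0.0028,0.0005,0,0],[-0.0028,0.0002,0,0],[-0.0028,-0.0000,0,0],[-0.0028,-0.0003,0,0],[-0.0027,-0.0005,0,0],[-0.0027,-0.0007,0,0],[-0.0026,-0.0010,0,0]]
[[-0.0025,-0.0012,0,0],[-0.0024,-0.0014,0,0],[-0.0023,-0.0016,0,0],[-0.0021,-0.0018,0,0],[-0.0020,-0.0020,0,0],[-0.0018,-0.0022,0,0],[-0.0016,-0.0023,0,0],[-0.0014,-0.0024,0,0],[-0.0012,-0.0025,0,0],[-0.0009,-0.0026,0,0],[-0.0007,-0.0027,0,0],[-0.0005,-0.0028,0,0]]
[[-0.0002,-0.0028,0,0],[0.0000,-0.0028,0,0],[0.0003,-0.0028,0,0],[0.0005,-0.0027,0,0],[0.0007,-0.0027,0,0],[0.0010,-0.0026,0,0],[0.0012,-0.0025,0,0],[0.0014,-0.0024,0,0],[0.0016,-0.0023,0,0],[0.0018,-0.0021,0,0],[0.0020,-0.0020,0,0],[0.0022,-0.0018,0,0]]
[[0.0023,-0.0016,0,0],[0.0024,-0.0014,0,0],[0.0025,-0.0012,0,0],[0.0026,-0.0009,0,0],[0.0027,-0.0007,0,0],[0.0028,-0.0005,0,0],[0.0028,-0.0002,0,0],[0.0028,0.0000,0,0],[0.0028,0.0003,0,0],[0.0027,0.0005,0,0],[0.0027,0.0007,0,0],[0.0026,0.0010,0,0]]
[[0.0025,0.0012,0,0],[0.0024,0.0014,0,0],[0.0023,0.0016,0,0],[0.0021,0.0018,0,0],[0.0020,0.0020,0,0],[0.0018,0.0022,0,0],[0.0016,0.0023,0,0],[0.0014,0.0024,0,0],[0.0012,0.0025,0,0],[0.0009,0.0026,0,0],[0.0007,0.0027,0,0],[0.0005,0.0028,0,0]]
```

```bash
cat > st.py <<'E'
from h import *
s=robot.sense();R=s['eef_rot'];H=np.array([.4767,.3537])
# relative to home, tool axes; phi0 = -.123 ; axle = home - 32mm*(cos,sin)phi0
t=(R.T@np.r_[s['eef_pos'][:2]-H,0])[:2]*1000; a0=-.123
v=t+32*np.array([np.cos(a0),np.sin(a0)]);r=np.hypot(*v);a=np.arctan2(v[1],v[0])
F=(R.T@s['contact_force'])[:2];u=v/r;w=np.array([-u[1],u[0]])
print('theta %.3f r %.2f  force on tool: radial %.1f tang %.1f  grip %.4f t %.2f rel %s'%((a-a0)%(2*np.pi),r,F@u,F@w,s['grip_width'],s['time'],np.round(t,2)))
E
python3 st.py
python3 -m creep '[[0.0002,0.0028,0,0],[0,0.0028,0,0],[-0.0003,0.0028,0,0],[-0.0005,0.0027,0,0],[-0.0007,0.0027,0,0],[-0.001,0.0026,0,0]]' >/dev/null
python3 st.py
```

```text
theta 6.282 r 31.97  force on tool: radial -0.4 tang 1.7  grip 0.0216 t 15.50 rel [-0.03 -0.03]
theta 0.470 r 31.91  force on tool: radial 1.1 tang -5.0  grip 0.0212 t 16.10 rel [-1.75 14.78]
```

```bash
python3 -m creep '[[-0.0012,0.0025,0,0],[-0.0014,0.0024,0,0],[-0.0016,0.0023,0,0],[-0.0018,0.0021,0,0],[-0.002,0.002,0,0],[-0.0022,0.0018,0,0]]' >/dev/null; python3 st.py
python3 -m creep '[[-0.0023,0.0016,0,0],[-0.0024,0.0014,0,0],[-0.0025,0.0012,0,0],[-0.0026,0.0009,0,0]]' >/dev/null; python3 st.py; python3 st.py
```

```text
theta 1.003 r 32.25  force on tool: radial 0.8 tang -3.7  grip 0.0210 t 16.70 rel [-11.22  28.78]
theta 1.349 r 32.46  force on tool: radial 0.4 tang -4.7  grip 0.0212 t 17.10 rel [-20.78  34.47]
theta 1.349 r 32.46  force on tool: radial 0.4 tang -4.7  grip 0.0212 t 17.10 rel [-20.78  34.47]
```

Radial force is small, so I'm carrying on in short bursts.

```bash
python3 -m creep '[[-0.0027,0.0007,0,0],[-0.0028,0.0005,0,0],[-0.0028,0.0002,0,0],[-0.0028,0,0,0]]' >/dev/null; python3 st.py
python3 -m creep '[[-0.0028,-0.0003,0,0],[-0.0027,-0.0005,0,0],[-0.0027,-0.0007,0,0],[-0.0026,-0.001,0,0]]' >/dev/null; python3 st.py
```

```text
theta 1.691 r 32.62  force on tool: radial -0.5 tang -5.4  grip 0.0217 t 17.50 rel [-31.66  36.55]
theta 2.023 r 32.64  force on tool: radial -0.5 tang -4.1  grip 0.0209 t 17.90 rel [-42.31  34.81]
```

```bash
python3 -m creep '[[-0.0025,-0.0012,0,0],[-0.0024,-0.0014,0,0],[-0.0023,-0.0016,0,0],[-0.0021,-0.0018,0,0]]' >/dev/null; python3 st.py
python3 -m creep '[[-0.002,-0.002,0,0],[-0.0018,-0.0022,0,0],[-0.0016,-0.0023,0,0],[-0.0014,-0.0024,0,0]]' >/dev/null; python3 st.py
```

```text
theta 2.354 r 32.56  force on tool: radial -0.8 tang -3.7  grip 0.0211 t 18.30 rel [-51.74  29.63]
theta 2.778 r 32.36  force on tool: radial -0.3 tang -4.7  grip 0.0213 t 18.70 rel [-60.36  19.05]
```

```bash
python3 -m creep '[[-0.0012,-0.0025,0,0],[-0.0009,-0.0026,0,0],[-0.0007,-0.0027,0,0],[-0.0005,-0.0028,0,0],[0,0,0,0]]' >/dev/null; python3 st.py
python3 -m creep '[[-0.0002,-0.0028,0,0],[0,-0.0028,0,0],[0.0003,-0.0028,0,0],[0.0005,-0.0027,0,0]]' >/dev/null; python3 st.py
```

```text
theta 3.188 r 32.49  force on tool: radial -0.7 tang -3.1  grip 0.0217 t 19.20 rel [-64.15   6.42]
theta 3.504 r 32.57  force on tool: radial -1.9 tang -3.4  grip 0.0218 t 19.60 rel [-63.39  -3.8 ]
```

```bash
python3 -m creep '[[0.0007,-0.0027,0,0],[0.001,-0.0026,0,0],[0.0012,-0.0025,0,0],[0.0014,-0.0024,0,0]]' >/dev/null; python3 st.py
python3 -m creep '[[0.0016,-0.0023,0,0],[0.0018,-0.0021,0,0],[0.002,-0.002,0,0],[0.0022,-0.0018,0,0]]' >/dev/null; python3 st.py
```

```text
theta 3.843 r 32.63  force on tool: radial -2.8 tang -4.5  grip 0.0211 t 20.00 rel [-59.08 -13.92]
theta 4.190 r 32.74  force on tool: radial -3.4 tang -4.2  grip 0.0213 t 20.40 rel [-51.45 -22.22]
```

Outward pull is building to about 3.4 N, so I'll ease inward by roughly 1 mm.

```bash
python3 -m creep '[[0.0025,-0.0012,0,0],[0.0026,-0.001,0,0],[0.0027,-0.0008,0,0]]' >/dev/null; python3 st.py
python3 -m creep '[[0.0026,-0.0009,0,0],[0.0027,-0.0006,0,0],[0.0028,-0.0004,0,0]]' >/dev/null; python3 st.py
```

```text
theta 4.450 r 32.14  force on tool: radial -2.0 tang -4.0  grip 0.0211 t 20.70 rel [-43.85 -25.86]
theta 4.710 r 32.13  force on tool: radial -2.5 tang -4.1  grip 0.0216 t 21.00 rel [-35.79 -27.95]
```

```bash
python3 -m creep '[[0.0028,0.0001,0,0],[0.0028,0.0003,0,0],[0.0028,0.0006,0,0]]' >/dev/null; python3 st.py
python3 -m creep '[[0.0026,0.0006,0,0],[0.0026,0.0008,0,0],[0.0025,0.001,0,0]]' >/dev/null; python3 st.py
```

```text
theta 4.963 r 31.97  force on tool: radial -0.9 tang -4.4  grip 0.0213 t 21.30 rel [-27.69 -27.79]
theta 5.206 r 32.06  force on tool: radial -2.2 tang -4.3  grip 0.0216 t 21.60 rel [-20.14 -25.95]
```

```bash
python3 -m creep '[[0.0023,0.0013,0,0],[0.0022,0.0015,0,0],[0.0021,0.0017,0,0]]' >/dev/null; python3 st.py
python3 -m creep '[[0.0020,0.0018,0,0],[0.0018,0.002,0,0],[0.0016,0.0022,0,0]]' >/dev/null; python3 st.py
```

```text
theta 5.442 r 31.90  force on tool: radial -2.0 tang -4.5  grip 0.0211 t 21.90 rel [-13.56 -22.28]
theta 5.684 r 31.77  force on tool: radial 0.1 tang -2.3  grip 0.0216 t 22.20 rel [ -7.92 -17.08]
```

```bash
python3 -m creep '[[0.0016,0.0023,0,0],[0.0014,0.0024,0,0],[0.0012,0.0025,0,0],[0.0009,0.0024,0,0],[0,0,0,0]]' >/dev/null; python3 st.py
```

```text
theta 6.042 r 31.87  force on tool: radial 0.4 tang -3.1  grip 0.0213 t 22.70 rel [-1.98 -7.42]
```

```bash
python3 -m creep '[[0.0006,0.0025,0,0],[0.0004,0.0025,0,0],[0.0002,0.0018,0,0],[0,0,0,0],[0,0,0,0]]' >/dev/null; python3 st.py
```

```text
theta 6.254 r 31.78  force on tool: radial 0.8 tang -3.8  grip 0.0211 t 23.20 rel [-0.35 -0.9 ]
```

```bash
python3 -m creep '[[0,0.0007,0,0],[0,0,0,0],[0,0,0,0]]' >/dev/null; python3 st.py
python3 -m creep '[[0,0,0,0],[0,0,0,0],[0,0,0,0],[0,0,0,0],[0,0,0,0]]' 0.4 | tail -3
python3 -m creep '[[0,0,-0.01,0],[0,0,-0.03,0],[-0.002,0.001,-0.04,0],[-0.003,0,-0.036,0],[0,0,0,0],[0,0,0,0],[0,0,0,0]]' | sed -n '1,2p'
python3 - <<'E'
from ang import *
c=cams.calibration('wrist');im=shot('wrist','w7.png')[...,::-1].copy();ang(im,c)
for d in cams.place_of('wrist','grey_jar')[:2]+cams.place_of('wrist','crank_grip')[:2]: print(d['score'],d['at'])
E
```

```text
theta 6.268 r 31.74  force on tool: radial 0.3 tang -3.2  grip 0.0211 t 23.50 rel [-0.32 -0.45]
contact_force: [-0.5, -0.2, 0.2]
grip_width: 0.0499
grasp_force: 0.0
time: 24.7
eef_pos: [0.4802, 0.3593, 0.2036]
red 0.077 ctr -0.0383 -0.0069 x -0.0400..-0.0370 y -0.0090..-0.0055 33
red 0.077 ctr -0.0463 -0.0063 x -0.0500..-0.0425 y -0.0090..-0.0045 108
grip 0.123 ctr -0.0327 -0.0055 x -0.0460..-0.0200 y -0.0160..0.0040 1673
hub 0.08 ctr 0.0018 -0.0009 x -0.0020..0.0055 y -0.0050..0.0025 183
0.66 [251.9, 192.7]
```

The wheel is back home, with the red line about 0.03 rad short of its start (tolerance 0.1). A quick check that the nest is empty, then hand in.

```bash
python3 -m creep '[[-0.03,0,-0.02,0],[-0.03,0,-0.02,0],[-0.03,0,0,0],[0,0,0,0],[0,0,0,0]]' | sed -n '1,2p;4p'
python3 - <<'E'
from rc import *
c=cams.calibration('wrist');im=shot('wrist','w8.png')[...,::-1].copy();a=rect(im,c,.012)
m=cv2.inRange(cv2.cvtColor(a,cv2.COLOR_BGR2HSV),(100,120,60),(125,255,255))
n,l,st,ce=cv2.connectedComponentsWithStats(m)
print([(xy(*ce[i]),st[i][2:]) for i in range(1,n) if st[i,4]>60])
for t,z in(('grey_jar',.032),('crank_grip',.1)):
  for d in cams.place_of('wrist',t)[:2]: print(t,d['score'],d['at'],onz('wrist',d['at'],z,c))
# row of the jar in the tunnel mouth: brightness along the loader axis at base plate
h=cv2.cvtColor(a,cv2.COLOR_BGR2HSV);print([int(h[r,140:160,2].mean()) for r in range(60,260,8)])
E
```

```text
time: 25.35
eef_pos: [0.5676, 0.3817, 0.2428]
contact_force: [-0.6, -0.3, 0.3]
[((np.float64(0.1445322376738306), np.float64(-0.0008836915297092268)), array([ 230,   14, 1582], dtype=int32)), ((np.float64(0.09182035340314137), np.float64(9.358638743454939e-05)), array([  93,   91, 1528], dtype=int32))]
grey_jar 0.74 [262.2, 236.5] [0.64924681 0.40399273 0.032     ]
crank_grip 0.64 [249.3, 97.8] [0.4820492 0.3472314 0.1      ]
[138, 128, 224, 253, 253, 255, 209, 221, 208, 239, 252, 236, 236, 238, 227, 238, 236, 200, 181, 177, 181, 181, 181, 181, 188]
```

```bash
python3 -c "
from rig import order
print(order.close_job())"
```

```text
the job is handed in; nothing more can be done
None
```

I handed the job in at 25 s. The camera and force readings show the grey jar inside the dark cell at loader x ≈ 0.148 m, the nest empty, the wheel one revolution on and about 0.03 rad short of the pointer, and the arm clear, with about 3.4 N at most on the pin; the verdict itself was not shown.

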